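Hang the roller carrier in the slotted rail

ROBOT

A 6-joint arm with a two-finger parallel gripper is mounted at the origin on a cart in front of the work surface, level with it; the furniture and walls round the work are solid. World frame = base frame: x ahead of the robot, y to its left, z up, the work surface at z = 0. Lengths are in mm, angles in rad, forces in N, time in s.
With the tool pointing down it reaches from about 400 to 925 mm from the base axis. Payload 12.5 kg.
Tool frame: the origin (TCP) lies on the mounting face of the last link; the fingertips stand 190 mm ahead of it and the grasp point (between the pads) lies 171 mm ahead of it; z points along the fingers, y is the line along which they close (so a half turn about z gives the same grasp; the last joint's range is limited). The gripper opens to 95 mm and grips with 3 to 60 N. Pads are 20 mm wide; open, the fingers measure 119 mm over their backs; the gripper's body (75 mm by 180 mm) begins 59 mm behind the grasp point.
Start: joints at [-1.406, 0.491, 1.559, -0, 1.092, -0.106], TCP at [167.209, -602.218, 404.761] pointing down, gripper open.
Joint ranges: [-3.1, 3.1], [-0.84, 2.19], [0.05, 2.79], [-1.13, 4.28], [0.06, 2.93], [-2.69, 2.69]. Speed limits (rad/s): [2.22, 2.22, 2.79, 3.14, 3.14, 3.14].

INTERFACE

Orientations are given as [roll, pitch, yaw] about the fixed x, y, z axes, in that order (R = Rz(yaw) Ry(pitch) Rx(roll)).
In Python, from station import ctrl gives the robot as it stands.
- The arm moves only by the shell command python3 -m inch 'ROWS' [OPENING] [FORCE]. ROWS is JSON, a list of rows, each a list of 2 entries, a list of its own where there are three numbers: the shift along the tool's x, y, z in mm, then the turn about the tool's z in rad. In form: [[[tx, ty, tz], twist], ...]. A call has 1 to 20 rows; each row shifts and turns the commanded pose from where the row before left it, along the tool's axes as they then stand; what a row does not reach is not made up. A row lasts 1/12 s, in which the tool goes at most 41.7 mm and 7.16 degrees, less where a joint would pass 70% of its speed; a pose out of reach is approached as far as the arm can. A call is refused whole if a number of a shift passes 41.7 or a number of a turn 0.125, either way. A call with a gripper value outside its range is refused whole. OPENING is the finger opening in mm, from 0 to 95.1, set as the call begins (- or left out, the last holds). The fingers move at their own pace and stop on an object; FORCE is the grip in N (left out, the last holds). Time passes only in rows, so rows that do not move let the fingers close. It gives the time, the measured TCP pose, the force, the opening and the grip force at its end, in the units of the state.
- ctrl.get_state(): the state, without advancing time (a new reading comes with each control period).
- ctrl.camera(name): name is "scene" or "top" or "wrist"; returns a dict with "img" (480x640x3 uint8, red, green, blue), "z_map" (480x640 float32, mm along the optical axis (not along the pixel's ray), 0 where there is no reading), "camera_matrix" (3x3 intrinsics, pixels), "k1" (the pictures are not rectified: a ray, as slopes to the right and down, at radius r is drawn at 1 + k1 r^2 times it, then the intrinsics apply), "world_to_cam" (4x4, takes a point from world to camera coordinates). Camera axes: x right, y up, looking along -z (the intrinsics and any distortion apply to the point x, -y, -z); pixel columns grow to the right and rows downward; lengths in mm; the calibration is good to about 2 mm. A picture is of the moment at which its call begins.
- ctrl.job_done(): hands the job in; it is judged then, once.
The state is a dict: "time_s": time; "q": joint angles; "dq": joint speeds; "joint_torque": joint torques, N m; "tool_pos": TCP position; "ee_rot": TCP orientation; "force": force on the tool from outside, world axes, zero at the start; "ft_torque": the same for the moment, N m; "gripper_width": finger opening in mm; "gripper_force": force on a finger pad.
Only numpy, scipy, OpenCV 4.12 (cv2) and the standard library are available. Lean on these libraries where they do the work, as an engineer would, in place of code of your own. Each camera call takes 0.05 s, during which the arm holds its last target. There are 200 camera calls.

TASK

Take the carrier with the two small rollers (not the one with a single big wheel), bring its rollers into the open end of the slotted rail and slide it along until the rail's spring pin has clicked down between the two rollers, then let go so that it hangs there upright and still. Push gently and feel for the pin, a few newtons are enough: never force the carrier against the rail or ram the spring buffer behind the pin. Leave everything else where it stands.

Things in the scene. Friction and masses are not known exactly. Their poses are not given: they have to be found in the camera images.
- carrier: The carrier to hang: aluminium C-shaped hanger, about 160 g, 126 mm high, standing on its foot with two small white rollers side by side. Origin: centre of the foot's underside, z up. mm: foot x -22 to 26, y -20 to 20, z 0 to 8; fork prongs to x -42; front plate x -18.5 to -13.5, y -17 to 17, to z 82. It hangs upright by itself. In the rail its x and y point as the rail's do.
- carrier_rollers (a point): Point midway between the carrier's two rollers: x 0, y 0, z 62 mm in its frame, axes as the carrier's. Rollers: 16 mm diameter, 10 mm wide (x -5 to 5), axes along x at y -8.3 and +8.3. A guide bar 56 mm long (y -28 to 28), 6 mm high (z 59 to 65), x -13.5 to -6.5, with a neck to the rollers, runs in the rail's slot.
- carrier_tab (a point): Grip point in the carrier's upright tab, 14 mm below its top: x -22, y 0, z 112 mm in the carrier's frame. The tab spans x -30 to -14, y -6 to 6, z 66 to 126 mm; grip it across its 12 mm thickness, along the carrier's y; in the rail it stands in front of and above the rail.
- wheel_carrier: A look-alike carrier standing on the bench, same foot, plate and tab, but with one big white wheel (28 mm diameter) in place of the two small rollers; it does not fit this rail and stays where it is. Origin: centre of the foot's underside.
- rail: Fixed stand with a straight aluminium rail, 260 mm long along its y. Origin: on the bench top below the rail's middle. Closed smooth channel (friction 0.2): inside x -6.5 to 6.5, z 130 to 149 mm, walls 3 mm, top at z 152. A slot in its front face (x -9.5) at z 134 to 144 takes the carrier's guide bar. The +y end (y 130) is the open mouth, the -y end is capped. Uprights stand behind (x over 39).
- rail_mouth (a point): Middle of the open mouth at seated roller height: x 0, y 130, z 138 mm in the rail's frame, axes as the rail's. Enter along -y with the roller midpoint at x 0 and z 138 to 141: about 1.5 mm of play each way. Seated, the rollers stand on the channel floor, the carrier's origin 76 mm above the bench.
- rail_far (a point): Middle of the channel at the rail's capped end: x 0, y -130, z 138 mm in the rail's frame. Somewhere on the way there, 100 to 200 mm in from the mouth (not reported), a grey block with the spring pin is clamped on the rail. 1.5 mm behind a clicked-in carrier is a spring buffer in the channel, 1.2 N per mm, rigid after 10 mm; let go, a carrier a few mm too far springs back into the click.
- pin (a joint): Height in m of the spring pin (12 mm round nose) that reaches down into the channel; its 11 mm steel head stands above a grey block on the rail. 0: down, nothing under it; 0.005: on top of a roller; about 0.0023: clicked down between the two rollers. Passing a roller under it takes about 3 to 5 N (spring 2 N at 0, plus 0.3 N per mm).
- petri_a: Bystander, leave it: flat round petri dish, 60 mm across, 14 mm high. Origin: centre of its underside.
- tube_1: Bystander, leave it: capped sample tube lying flat, 88 mm long, 16 mm thick. Origin: centre of its underside.
- sample_1: Bystander, leave it: lidded sample cup, 41 mm across, 59 mm high. Origin: centre of its underside.
- sample_3: Bystander, leave it: lidded sample cup, 41 mm across, 59 mm high, standing under the rail. Origin: centre of its underside.
- tape_roll: Bystander, leave it: roll of label tape lying flat, 66 mm across, 19 mm high. Origin: centre of its underside.
- sample_5: Bystander, leave it: lidded sample cup, 41 mm across, 59 mm high. Origin: centre of its underside.

How it is judged:
By the outcome, as a careful person would: the job done as asked, in the order asked, and still so for the second after the job is handed in, with the robot touching nothing.
It also fails if it takes over 64 s, if anything falls off the work surface, if the arm or the gripper's body presses on something with over 40 N, if the wrist force passes 120 N, or if a joint passes its speed limit or range.

## Working session

There is one attempt and no reset: what is moved stays moved. The work goes in short steps, Python scripts to look and compute and a shell command to move; the robot and the scene stay as the last step left them, time stands still between calls to the robot, and variables do not carry over. Pictures are saved under pics/ and viewed, at most 10 in all, crops included, and the job is handed in when it is done.

```bash
ls; mkdir -p pics; cat > h.py <<'E'
import numpy as np, cv2
from station import ctrl
def pts(c):
    "world xyz per pixel from the depth map"
    K=np.array(c["camera_matrix"]);z=c["z_map"].astype(float);h,w=z.shape
    u,v=np.meshgrid(np.arange(w),np.arange(h))
    r=rays(c,np.stack([u,v],-1).reshape(-1,2)).reshape(h,w,2)
    P=np.stack([r[...,0]*z,-r[...,1]*z,-z,np.ones_like(z)],-1)
    W=P@np.linalg.inv(np.array(c["world_to_cam"])).T
    W[z==0]=np.nan
    return W[...,:3]
def rays(c,uv):
    K=np.array(c["camera_matrix"],float)
    return cv2.undistortPoints(np.asarray(uv,float).reshape(-1,1,2),K,np.array([c["k1"],0,0,0.])).reshape(-1,2)
def onplane(c,uv,axis,val):
    r=rays(c,uv);M=np.linalg.inv(np.array(c["world_to_cam"]))
    d=np.c_[r[:,0],-r[:,1],-np.ones(len(r))]@M[:3,:3].T;o=M[:3,3]
    return o+d*((val-o[axis])/d[:,axis])[:,None]
def save(c,n): cv2.imwrite("pics/"+n,cv2.cvtColor(c["img"],cv2.COLOR_RGB2BGR))
E
python3 - <<'E'
from h import *
for n in("scene","top"):
    c=ctrl.camera(n);save(c,n+"0.png");np.savez(n+"0.npz",W=pts(c),img=c["img"])
    print(n,np.round(np.linalg.inv(np.array(c["world_to_cam"])),2).tolist(),c["k1"],c["camera_matrix"])
s=ctrl.get_state();print(s)
E
```

```text
pics
scene [[-0.87, 0.33, -0.36, 33.92], [-0.49, -0.6, 0.64, 813.15], [-0.01, 0.73, 0.68, 981.47], [0.0, 0.0, 0.0, 1.0]] -0.08004911411939673 [[590.25273109   0.         315.24907498]
 [  0.         590.25273109 236.76641117]
 [  0.           0.           1.        ]]
top [[0.02, 0.99, -0.17, 295.95], [-1.0, 0.02, -0.01, -9.34], [-0.01, 0.17, 0.99, 1323.69], [0.0, 0.0, 0.0, 1.0]] 0.0052925300629482015 [[541.79570106   0.         324.5823466 ]
 [  0.         541.79570106 239.65184839]
 [  0.           0.           1.        ]]
{'time_s': 0.1, 'q': array([-1.40558871e+00,  4.91497843e-01,  1.55937825e+00, -3.70277049e-06,
        1.09169078e+00, -1.05590202e-01]), 'dq': array([-8.64530016e-04, -2.77234563e-03, -2.15116016e-03, -2.91103857e-05,
       -1.58214523e-03,  3.86640246e-05]), 'joint_torque': array([ 4.01922254e-03, -6.13622546e+01, -2.58604950e+01,  6.94710924e-02,
        4.70134697e-02, -5.44349155e-05]), 'tool_pos': array([ 167.21138489, -602.1930726 ,  404.22451555]), 'ee_rot': array([-3.14062351e+00, -9.94116972e-05,  2.70799481e-01]), 'force': array([-0.2993704 , -0.21035519, -0.41774429]), 'ft_torque': array([ 0.01219436,  0.01725769, -0.01942783]), 'gripper_force': 0.0, 'gripper_width': 95.42326256709542}
```

View pics/scene0.png

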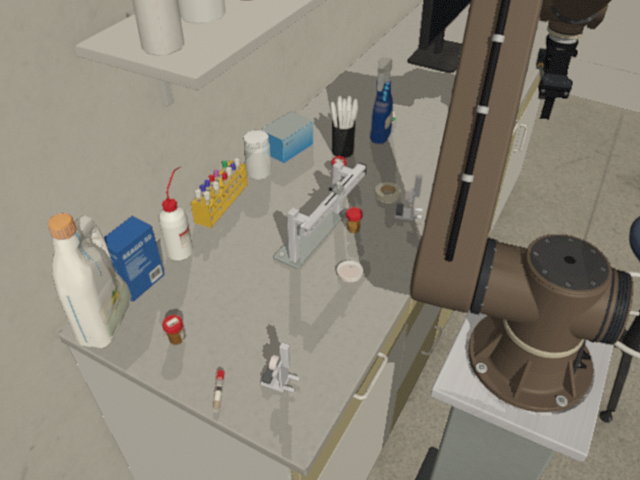

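View pics/top0.png

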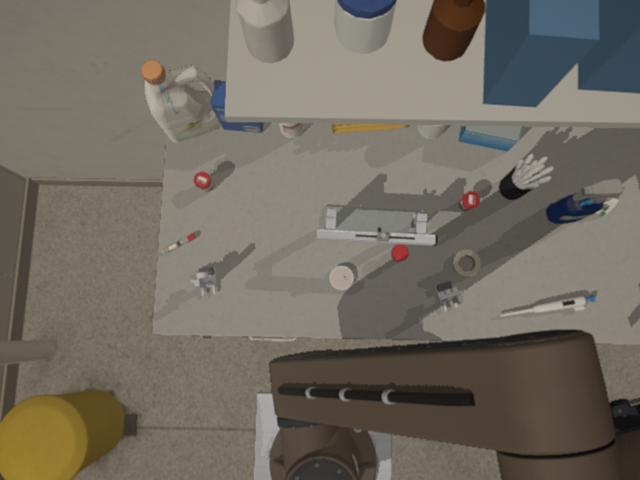

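```bash
python3 - <<'E'
from h import *
s=cv2.imread("pics/scene0.png");t=cv2.imread("pics/top0.png")
r=lambda im,x,y,w,h:cv2.resize(im[y:y+h,x:x+w],(400,300),interpolation=cv2.INTER_CUBIC)
cv2.imwrite("pics/crops.png",np.vstack([np.hstack([r(s,243,335,80,60),r(s,370,170,80,60)]),np.hstack([r(t,165,250,80,60),r(t,408,267,80,60)])]))
d=np.load("top0.npz");W=d["W"]
def reg(n,x0,x1,y0,y1,z0,z1):
    P=W[y0:y1,x0:x1].reshape(-1,3);P=P[(P[:,2]>z0)&(P[:,2]<z1)]
    print(n,len(P));
    if len(P)>5:
        Q=P[:,:2].astype(np.float32);print(np.round(P.mean(0),1),cv2.minAreaRect(Q),np.round(np.percentile(P[:,2],[5,50,95]),1))
reg("railtop",310,445,222,250,140,165)
reg("pinhead",370,395,222,250,165,230)
reg("L tab",185,230,255,305,100,140);reg("L foot",185,230,255,305,3,14)
reg("R tab",425,475,270,325,100,140);reg("R foot",425,475,270,325,3,14)
E
```

```text
railtop 1292
[ 507.1 -113.3  150.8] ((518.5540161132812, -111.07650756835938), (262.5034484863281, 49.40681076049805), 88.04878997802734) [144.2 150.9 158.6]
pinhead 22
[ 502.8 -123.4  173.6] ((502.80352783203125, -126.1535873413086), (16.441144943237305, 9.778595924377441), 88.41048431396484) [167.7 173.4 178.4]
L tab 59
[397.4 284.4 120.4] ((397.65966796875, 285.6658020019531), (15.135244369506836, 13.479608535766602), 6.077511310577393) [104.5 123.6 127.1]
L foot 245
[412.6 286.3   6.5] ((414.5436096191406, 290.45867919921875), (121.49491119384766, 108.4420166015625), 2.897561550140381) [ 3.1  5.  13.1]
R tab 57
[ 373.9 -293.9  119.8] ((374.18719482421875, -295.16851806640625), (15.930481910705566, 11.91102409362793), 24.7814998626709) [102.9 122.9 126.7]
R foot 292
[ 386.1 -291.8    6. ] ((383.50006103515625, -300.7443542480469), (120.88164520263672, 131.4650115966797), 89.99845886230469) [ 3.1  4.9 12.1]
```

View pics/crops.png

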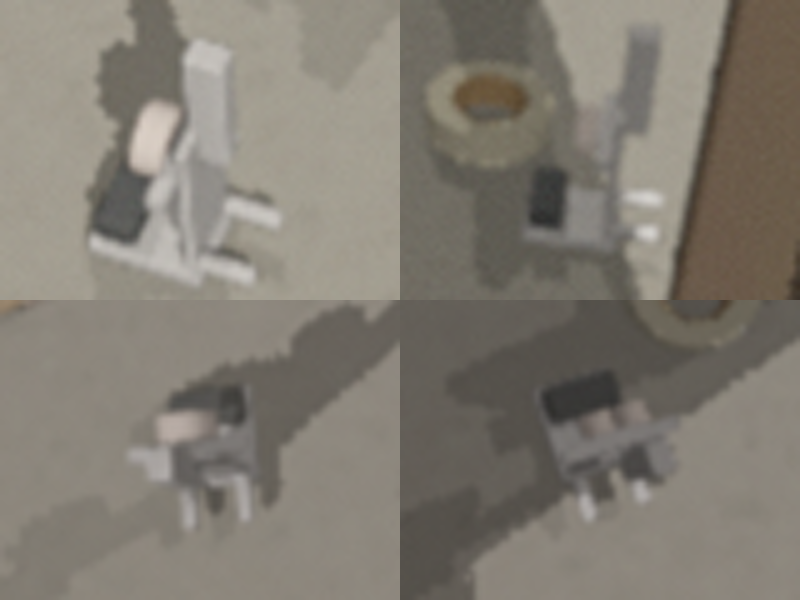

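The carrier on the right (two rollers, top view ~(448,297)) is the one to take. The one on the left (~(205,282)) has the big wheel. The rail runs from (318,235) to (436,240), with its mouth on the left. I'll move over the right carrier for a wrist view.

```bash
python3 -m inch '[[[17.5,-15.1,0],0],[[17.5,-15.1,0],0],[[17.5,-15.1,0],0],[[17.5,-15.1,0],0],[[17.5,-15.1,0],0],[[17.5,-15.1,0],0],[[17.5,-15.1,0],0],[[17.5,-15.1,0],0],[[17.5,-15.1,0],0],[[17.5,-15.1,0],0],[[17.5,-15.1,0],0],[[17.5,-15.1,0],0],[[17.5,-15.1,0],0],[[17.5,-15.1,0],0],[[0,0,0],0],[[0,0,0],0]]' 60
python3 - <<'E'
from h import *
c=ctrl.camera("wrist");save(c,"w1.png");W=pts(c);np.savez("w1.npz",W=W)
print(np.round(np.linalg.inv(np.array(c["world_to_cam"])),2).tolist(),c["k1"],c["camera_matrix"][0][0], ctrl.get_state()["tool_pos"],ctrl.get_state()["ee_rot"])
m=(W[...,2]>105)&(W[...,2]<135);print(m.sum())
n,l,st,ce=cv2.connectedComponentsWithStats(m.astype(np.uint8))
for i in range(1,n):
    if st[i,4]>30:
        P=W[l==i];print(st[i],np.round(np.nanmedian(P,0),1),cv2.minAreaRect(P[:,:2].astype(np.float32)),np.round(np.percentile(P[:,2],[5,50,95])))
E
```

```text
time_s: 1.43
tool_pos: [347.1, -332.4, 404.7]
ee_rot: [3.142, 0.0, 0.273]
force: [-0.3, -0.9, 0.2]
gripper_width: 59.9
gripper_force: 0.0
[[0.27, 0.93, 0.25, 419.54], [-0.96, 0.26, 0.07, -312.54], [-0.0, -0.26, 0.96, 384.64], [0.0, 0.0, 0.0, 1.0]] -0.08312130792310835 397.30705750920146 [ 346.81908278 -333.00717587  404.68163754] [3.14151445e+00 1.50674560e-04 2.71827804e-01]
527
[264 176  21  28 527] [ 376.1 -296.1  125.5] ((374.9944763183594, -295.6643981933594), (16.088380813598633, 12.107148170471191), 17.01801872253418) [111. 126. 127.]
```

View pics/w1.png

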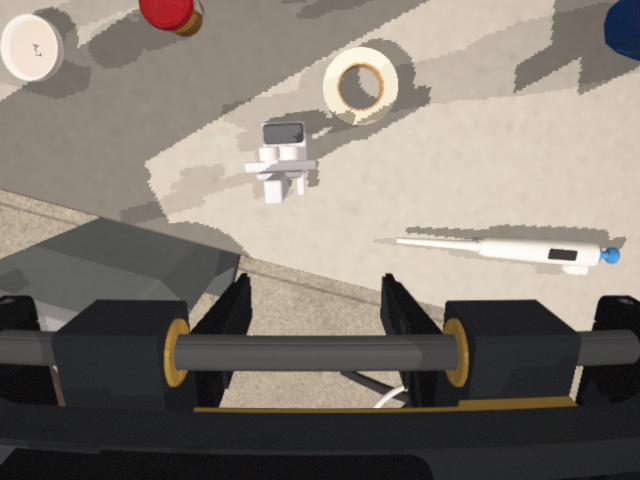

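The wrist view shows the carrier at ~(280,165), with the tab top at (274,190), the guide bar from (246,166) to (316,163) and two rollers at (280,153). Next I'll refine its yaw.

```bash
python3 - <<'E'
from h import *
W=np.load("w1.npz")["W"];near=np.hypot(W[...,0]-385,W[...,1]+292)<50
def f(n,a,b):
    P=W[near&(W[...,2]>a)&(W[...,2]<b)];print(n,len(P),cv2.minAreaRect(P[:,:2].astype(np.float32)),np.median(P[:,2]))
f("tabtop",121,132);f("rollers",66,74);f("bar",60,67);f("platetop",76,86);f("foot",5,11)
E
```

```text
tabtop 445 ((374.99969482421875, -295.6200256347656), (16.047422409057617, 11.994649887084961), 16.28422737121582) 125.71613129931342
rollers 566 ((386.2557373046875, -290.8758850097656), (38.743770599365234, 41.50676727294922), 58.710208892822266) 68.74519173773342
bar 819 ((391.84857177734375, -290.117919921875), (19.909526824951172, 55.14433288574219), 16.537946701049805) 64.98765403710718
platetop 236 ((375.6585388183594, -295.4563903808594), (15.456518173217773, 33.04445266723633), 17.953750610351562) 81.57784418421653
foot 353 ((388.0422058105469, -291.5211486816406), (67.81568145751953, 39.48420333862305), 18.31097984313965) 7.6128456308624095
```

```bash
python3 -m inch '[[[0,0,0],-0.03],[[12,-9.1,0],0],[[12,-9.1,0],0],[[12,-9.1,0],0],[[0,0,15],0],[[0,0,15],0],[[0,0,15],0],[[0,0,15],0],[[0,0,15],0],[[0,0,15],0],[[0,0,14],0],[[0,0,8],0],[[0,0,6],0],[[0,0,0],0],[[0,0,0],0],[[0,0,0],0]]' 40
python3 -c "
from h import *
s=ctrl.get_state();print(s['tool_pos'],s['ee_rot'],s['force'])"
```

```text
time_s: 2.82
tool_pos: [373.1, -296.5, 287.3]
ee_rot: [3.141, -0.0, 0.301]
force: [-0.1, -0.5, 0.1]
gripper_width: 40.2
gripper_force: 0.0
[ 373.06720577 -296.48045089  287.28714627] [ 3.14073404e+00 -3.63572451e-04  3.00661330e-01] [-0.05284713 -0.47955056  0.11527025]
```

```bash
python3 -m inch '[[[0,0,2],0],[[0,0,0],0],[[0,0,0],0],[[0,0,0],0],[[0,0,0],0],[[0,0,0],0],[[0,0,0],0]]' 5 30; python3 -m inch '[[[0,0,-4],0],[[0,0,-8],0],[[0,0,-14],0],[[0,0,-14],0],[[0,0,-14],0],[[0,0,-14],0],[[0,0,-14],0],[[0,0,-10],0],[[0,0,-4],0],[[0,0,0],0.08],[[0,0,0],0.08],[[0,0,0],0.08],[[0,0,0],0.08],[[0,0,0],0],[[0,0,0],0]]'
```

```text
time_s: 3.4
tool_pos: [373.0, -296.2, 284.8]
ee_rot: [3.141, -0.0, 0.301]
force: [-0.5, 1.1, 2.6]
gripper_width: 11.7
gripper_force: 30.0
time_s: 4.65
tool_pos: [373.0, -296.2, 380.7]
ee_rot: [-3.141, 0.0, -0.017]
force: [0.1, -0.1, -1.5]
gripper_width: 12.1
gripper_force: 30.0
```

```bash
python3 -m inch '[[[2,-10,0],0],[[2,-20,0],0],[[2,-20,0],0],[[2,-20,0],0],[[2,-20,0],0],[[2,-20,0],0],[[2,-20,0],0],[[2,-20,0],0],[[2,-20,0],0],[[2,-14,0],0],[[0,-6,0],0],[[0,0,0],0],[[0,0,0],0],[[0,0,0],0]]'
python3 - <<'E'
from h import *
s=ctrl.get_state();print(s['tool_pos'],s['ee_rot'])
c=ctrl.camera("wrist");save(c,"w2.png");W=pts(c);np.savez("w2.npz",W=W)
E
```

```text
time_s: 5.82
tool_pos: [396.6, -107.1, 380.7]
ee_rot: [3.141, -0.0, -0.019]
force: [1.0, -0.4, -1.5]
gripper_width: 12.0
gripper_force: 30.0
[ 396.64601438 -107.09963349  380.72872017] [ 3.14138147e+00 -6.91834248e-05 -1.90124232e-02]
```

View pics/w2.png

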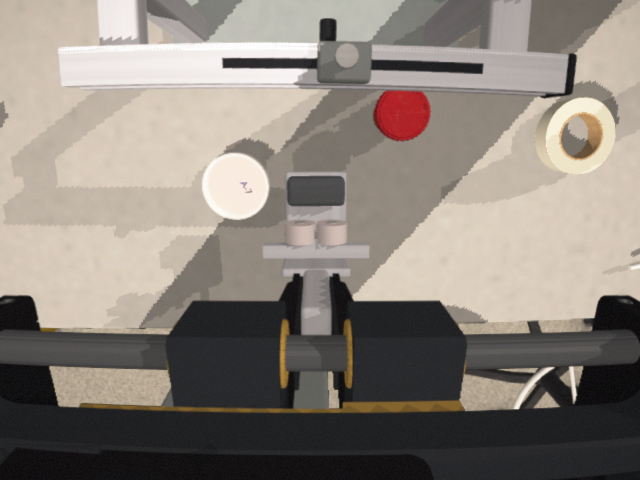

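This view shows the rail's top face from its mouth at (62,65) to the black cap at (572,75), and the pin head at (347,55). The carrier hangs from the gripper with its rollers at (315,233).

```bash
python3 - <<'E'
from h import *
W=np.load("w2.npz")["W"];Z=W[...,2]
u=np.arange(640)[None,:]+0*Z;v=np.arange(480)[:,None]+0*Z
m=(v<105)&(Z>148)&(Z<156)&(W[...,0]<525)&(W[...,0]>480);P=W[m]
print("railtop",len(P),cv2.minAreaRect(P[:,:2].astype(np.float32)),np.median(P[:,2]))
# front/back edges per column
for name,a,b in(("L",80,310),("R",380,560)):
    F=[];B=[]
    for k in range(a,b,3):
        q=W[:,k][m[:,k]]
        if len(q)>5:F.append(q[np.argmin(q[:,0]),:2]);B.append(q[np.argmax(q[:,0]),:2])
    F=np.array(F);B=np.array(B);print(name,np.polyfit(F[:,1],F[:,0],1),np.polyfit(B[:,1],B[:,0],1))
    if name=="L":A=F
G=np.r_[A,F];p=np.polyfit(G[:,1],G[:,0],1);print("front edge x=a*y+b",p,np.std(np.polyval(p,G[:,1])-G[:,0]))
print("mouth y min/max",np.percentile(P[:,1],[0.2,99.8]))
mm=(v<105)&(Z>160)&(u>300)&(u<380);Q=W[mm];print("block/pin",len(Q),np.round(np.percentile(Q,[2,50,98],axis=0),1).tolist())
# carrier
def f(n,a,b,v0,v1,u0=250,u1=380):
    k=(v>v0)&(v<v1)&(u>u0)&(u<u1)&(Z>a)&(Z<b);P=W[k];r=cv2.minAreaRect(P[:,:2].astype(np.float32));print(n,len(P),r,np.round(np.percentile(P[:,2],[5,50,95]),1));return P
b=f("bar",158,164,240,262);e=[]
for k in (268,366):
    pass
lo=b[b[:,1]<b[:,1].min()+15];hi=b[b[:,1]>b[:,1].max()-15];print("bar z ends",np.median(lo,0),np.median(hi,0))
f("rollers",160,172,218,246);f("pad/foot",95,118,170,222)
E
```

```text
railtop 18790 ((510.6358337402344, -109.85809326171875), (266.54498291015625, 32.144737243652344), 87.96638488769531) 151.96382841817953
L [3.28756687e-02 4.98825080e+02] [3.51548095e-02 5.17818866e+02]
R [3.31085712e-02 4.98815286e+02] [1.03102026e-02 5.14118077e+02]
front edge x=a*y+b [3.32052042e-02 4.98837470e+02] 0.1552080938217492
mouth y min/max [-241.62146893   21.6682654 ]
block/pin 1155 [[496.3, -133.6, 160.0], [504.0, -121.7, 161.0], [520.4, -111.3, 176.0]]
bar 1644 ((411.81036376953125, -107.25745391845703), (55.93444061279297, 10.737878799438477), 89.5881576538086) [159.7 161.  162.6]
bar z ends [ 410.69312232 -127.23004706  161.01788365] [411.34139872 -87.12246796 160.90484272]
rollers 1358 ((420.037353515625, -107.2656478881836), (55.58751678466797, 12.407415390014648), 88.93258666992188) [160.6 164.5 166.4]
pad/foot 2443 ((430.38323974609375, -107.56570434570312), (40.112266540527344, 32.6937141418457), 89.1335678100586) [102.4 104.9 117.8]
```

```bash
python3 -m inch '[[[0,-9,0],0.015],[[0,-18,0],0],[[0,-18,0],0],[[0,-18,0],0],[[0,-18,0],0],[[0,-18,0],0],[[0,-18,0],0],[[0,-18,0],0],[[0,-18,0],0],[[0,-18,0],0],[[5,-9,0],0],[[12,0,3],0],[[15,0,3],0],[[15,0,3],0],[[15,0,3],0],[[12,0,3],0],[[8,0,3.5],0],[[2,0,0],0],[[0,0,0],0],[[0,0,0],0]]'
python3 - <<'E'
from h import *
s=ctrl.get_state();print(s['tool_pos'],s['ee_rot'],s['force'])
c=ctrl.camera("wrist");save(c,"w3.png");W=pts(c);np.savez("w3.npz",W=W)
E
```

```text
time_s: 7.53
tool_pos: [486.3, 70.2, 362.1]
ee_rot: [3.141, 0.001, -0.034]
force: [0.6, -0.4, -1.5]
gripper_width: 11.6
gripper_force: 30.0
[486.34205053  70.17593547 362.10944054] [ 3.14146194e+00  6.29172725e-04 -3.43780416e-02] [ 0.63224881 -0.43589262 -1.51868154]
```

View pics/w3.png

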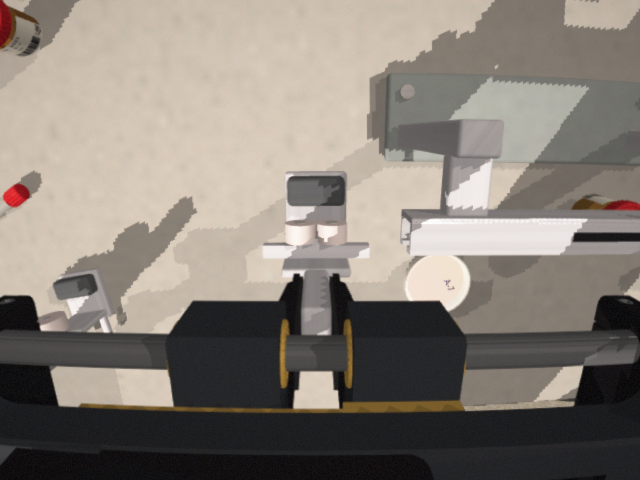

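The carrier is outside the mouth, with its rollers at (315,233) and the mouth edge at (405,232). I'll now measure the offset between the two in rail axes.

```bash
python3 - <<'E'
from h import *
W=np.load("w3.npz")["W"];Z=W[...,2]
u=np.arange(640)[None,:]+0*Z;v=np.arange(480)[:,None]+0*Z
m=(u>400)&(v>195)&(v<270)&(Z>149)&(Z<156)
P=W[m];print("railtop",len(P),np.median(P[:,2]))
F=[];B=[]
for k in range(425,635,3):
    q=W[:,k][m[:,k]]
    F.append(q[np.argmin(q[:,0]),:2]);B.append(q[np.argmax(q[:,0]),:2])
F=np.array(F);B=np.array(B)
def rob(D):
    p=np.polyfit(D[:,1],D[:,0],1);r=np.abs(np.polyval(p,D[:,1])-D[:,0]);return np.polyfit(D[r<1,1],D[r<1,0],1)
pf,pb=rob(F),rob(B);print(pf,pb)
a=np.arctan(pf[0]);print("rail yaw",-a,"mouth y",np.percentile(P[:,1],99.8))
y0=70.
cen=lambda y:(np.polyval(pf,y)+np.polyval(pb,y))/2
print("centreline x at 70",cen(70),"front+9.5",np.polyval(pf,70)+9.5)
C=(u>250)&(u<380)&(v>165)&(v<280)
def ext(n,a,b,c=C):
    Q=W[c&(Z>a)&(Z<b)];e=np.array([np.cos(.033),-np.sin(.033)]);n2=np.array([np.sin(.033),np.cos(.033)])
    s=Q[:,:2]@e;t=Q[:,:2]@n2
    print(n,len(Q),"x' %.1f %.1f y' %.1f %.1f z %.1f"%(*np.percentile(s,[1,99]),*np.percentile(t,[1,99]),np.median(Q[:,2])))
    return Q
ext("roller tops",146,152);ext("bar",140,144);ext("plate",155,163);ext("foot",82,90);ext("pad",90,100)
Q=W[C&(v>236)&(v<260)&(Z>141)&(Z<144)]
for s in(-1,1):
    q=Q[(Q[:,1]-70)*s>19];print("bar end",np.median(q,0),len(q))
print("rail centre in same x' ",(cen(20)*np.cos(.033)-20*np.sin(.033)),((np.polyval(pf,20)+9.5)*np.cos(.033)-20*np.sin(.033)))
E
```

```text
railtop 8604 152.0821046459506
[2.54105525e-02 4.98727844e+02] [3.48499654e-02 5.17937456e+02]
rail yaw -0.025405085471327773 mouth y 22.169739722166828
centreline x at 70 510.4417684750456 front+9.5 510.0065830638004
roller tops 845 x' 493.5 512.6 y' 70.8 101.7 z 147.1
bar 1866 x' 493.7 512.9 y' 59.1 113.5 z 142.3
plate 597 x' 489.4 494.4 y' 69.8 102.7 z 158.7
foot 1242 x' 500.8 533.2 y' 66.6 106.1 z 85.1
pad 1564 x' 514.0 531.5 y' 68.6 103.7 z 98.8
bar end [499.53314278  46.30659764 142.25113986] 222
bar end [501.09409826  93.49910345 142.25720181] 216
rail centre in same x'  507.99828521033925 507.79919357659446
```

Offsets are within 0.5 mm and the yaw matches. Now entering gently.

```bash
python3 -m inch '[[[0,4,0],0],[[0,4,0],0],[[0,4,0],0],[[0,4,0],0],[[0,3,0],0],[[0,3,0],0],[[0,3,0],0],[[0,3,0],0],[[0,0,0],0],[[0,0,0],0]]'; python3 -m inch '[[[0,3,0],0],[[0,3,0],0],[[0,3,0],0],[[0,3,0],0],[[0,3,0],0],[[0,3,0],0],[[0,3,0],0],[[0,3,0],0],[[0,3,0],0],[[0,0,0],0]]'
```

```text
time_s: 8.42
tool_pos: [485.7, 42.2, 362.2]
ee_rot: [3.142, 0.0, -0.035]
force: [-0.3, -0.7, -1.1]
gripper_width: 12.2
gripper_force: 30.0
time_s: 9.25
tool_pos: [484.8, 14.9, 362.2]
ee_rot: [3.141, -0.0, -0.035]
force: [-0.3, 0.8, -1.8]
gripper_width: 11.9
gripper_force: 30.0
```

```bash
python3 -m inch '[[[0,4,0],0],[[0,4,0],0],[[0,4,0],0],[[0,4,0],0],[[0,4,0],0],[[0,4,0],0],[[0,4,0],0],[[0,4,0],0],[[0,0,0],0]]'; python3 -m inch '[[[0,5,0],0],[[0,5,0],0],[[0,5,0],0],[[0,5,0],0],[[0,5,0],0],[[0,5,0],0],[[0,5,0],0],[[0,5,0],0],[[0,5,0],0],[[0,5,0],0],[[0,5,0],0],[[0,5,0],0],[[0,3,0],0],[[0,0,0],0],[[0,0,0],0]]'
```

```text
time_s: 10.0
tool_pos: [483.7, -17.2, 362.2]
ee_rot: [3.141, -0.0, -0.035]
force: [-0.3, 0.1, -1.9]
gripper_width: 11.9
gripper_force: 30.0
time_s: 11.25
tool_pos: [481.5, -79.7, 362.2]
ee_rot: [3.142, 0.0, -0.035]
force: [0.2, 0.1, -3.1]
gripper_width: 11.8
gripper_force: 30.0
```

```bash
python3 -m inch '[[[0,0,0.5],0],[[0,0,0],0],[[0,0,0],0]]';python3 -m inch '[[[0,0,0.4],0],[[0,0,0],0],[[0,0,0],0]]'; python3 -m inch '[[[0,2,0],0],[[0,2,0],0],[[0,2,0],0],[[0,2,0],0],[[0,2,0],0],[[0,0,0],0],[[0,0,0],0]]'
```

```text
time_s: 11.5
tool_pos: [481.5, -79.4, 361.7]
ee_rot: [3.142, 0.0, -0.034]
force: [0.1, -0.7, -1.0]
gripper_width: 11.5
gripper_force: 30.0
time_s: 11.75
tool_pos: [481.5, -79.5, 361.3]
ee_rot: [3.141, 0.0, -0.034]
force: [0.8, -0.5, -1.9]
gripper_width: 11.7
gripper_force: 30.0
time_s: 12.33
tool_pos: [481.2, -89.7, 361.3]
ee_rot: [3.141, 0.0, -0.034]
force: [-0.2, -0.1, -1.0]
gripper_width: 11.4
gripper_force: 30.0
```

```bash
for i in 1; do python3 -m inch '[[[0,1.5,0],0],[[0,1.5,0],0],[[0,1.5,0],0],[[0,1.5,0],0],[[0,0,0],0]]'; done; python3 -m inch '[[[0,1.5,0],0],[[0,1.5,0],0],[[0,0,0],0]]'; python3 -m inch '[[[0,1.5,0],0],[[0,1.5,0],0],[[0,0,0],0]]'; python3 -m inch '[[[0,1.5,0],0],[[0,1.5,0],0],[[0,0,0],0]]'
```

```text
time_s: 12.75
tool_pos: [481.0, -95.8, 361.3]
ee_rot: [3.141, -0.0, -0.034]
force: [0.4, 0.4, -1.5]
gripper_width: 11.7
gripper_force: 30.0
time_s: 13.0
tool_pos: [480.9, -98.8, 361.3]
ee_rot: [3.141, -0.0, -0.034]
force: [-0.7, 0.6, -2.0]
gripper_width: 12.0
gripper_force: 30.0
time_s: 13.25
tool_pos: [480.8, -101.8, 361.3]
ee_rot: [3.141, -0.0, -0.034]
force: [-0.1, 0.5, -2.8]
gripper_width: 11.8
gripper_force: 30.0
time_s: 13.5
tool_pos: [480.5, -104.5, 361.0]
ee_rot: [-3.141, 0.001, -0.034]
force: [-0.2, 1.2, -3.7]
gripper_width: 11.9
gripper_force: 30.0
```

Pin contact begins as predicted. Continuing in small steps.

```bash
for i in 1; do python3 -m inch '[[[0,1,0],0],[[0,1,0],0],[[0,0,0],0]]' | grep -E "tool|force:"; python3 -m inch '[[[0,1,0],0],[[0,1,0],0],[[0,0,0],0]]' | grep -E "tool|force:"; python3 -m inch '[[[0,1,0],0],[[0,1,0],0],[[0,0,0],0]]' | grep -E "tool|force:"; python3 -m inch '[[[0,1,0],0],[[0,1,0],0],[[0,0,0],0]]' | grep -E "tool|force:"; done
```

```text
tool_pos: [480.5, -106.6, 361.2]
force: [-1.0, 2.3, -4.9]
gripper_force: 30.0
tool_pos: [480.5, -108.8, 361.3]
force: [-1.2, 0.7, -5.7]
gripper_force: 30.0
tool_pos: [480.5, -110.8, 361.3]
force: [0.0, -0.9, -5.8]
gripper_force: 30.0
tool_pos: [480.4, -112.8, 361.3]
force: [0.7, -0.7, -5.5]
gripper_force: 30.0
```

```bash
python3 -m inch '[[[0,1,0],0],[[0,1,0],0],[[0,0,0],0]]' | grep -E "tool|force:"; python3 -m inch '[[[0,1,0],0],[[0,1,0],0],[[0,0,0],0]]' | grep -E "tool|force:"; python3 -m inch '[[[0,1,0],0],[[0,0,0],0],[[0,0,0],0]]' | grep -E "tool|force:"; python3 -m inch '[[[0,1,0],0],[[0,0,0],0],[[0,0,0],0]]' | grep -E "tool|force:"
```

```text
tool_pos: [480.3, -114.8, 361.4]
force: [-0.3, -1.5, -5.5]
gripper_force: 30.0
tool_pos: [480.3, -116.8, 361.4]
force: [-1.2, -2.0, -4.8]
gripper_force: 30.0
tool_pos: [480.2, -117.7, 361.4]
force: [-0.6, -2.0, -5.0]
gripper_force: 30.0
tool_pos: [480.2, -118.7, 361.4]
force: [-0.1, -2.5, -4.7]
gripper_force: 30.0
```

```bash
for k in 1; do python3 -m inch '[[[0,0.7,0],0],[[0,0,0],0],[[0,0,0],0]]' | grep -E "tool|force:"; python3 -m inch '[[[0,0.7,0],0],[[0,0,0],0],[[0,0,0],0]]' | grep -E "tool|force:"; python3 -m inch '[[[0,0.7,0],0],[[0,0,0],0],[[0,0,0],0]]' | grep -E "tool|force:"; done
```

```text
tool_pos: [480.2, -119.3, 361.3]
force: [0.3, -2.2, -4.3]
gripper_force: 30.0
tool_pos: [480.1, -120.0, 361.3]
force: [-0.2, -1.5, -4.5]
gripper_force: 30.0
tool_pos: [480.1, -120.7, 361.4]
force: [-0.4, -2.8, -5.2]
gripper_force: 30.0
```

```bash
python3 -m inch '[[[0,0.7,0],0],[[0,0,0],0],[[0,0,0],0]]' | grep -E "tool|force:"; python3 -m inch '[[[0,0.7,0],0],[[0,0,0],0],[[0,0,0],0]]' | grep -E "tool|force:"; python3 - <<'E'
from h import *
c=ctrl.camera("wrist");save(c,"w4.png");W=pts(c);np.savez("w4.npz",W=W);cv2.imwrite("pics/w4c.png",cv2.resize(cv2.imread("pics/w4.png")[170:310,230:410],(720,560)))
E
```

```text
tool_pos: [480.1, -121.4, 361.3]
force: [-0.6, -2.0, -4.9]
gripper_force: 30.0
tool_pos: [480.1, -122.0, 361.3]
force: [-0.3, -0.1, -5.1]
gripper_force: 30.0
```

View pics/w4c.png

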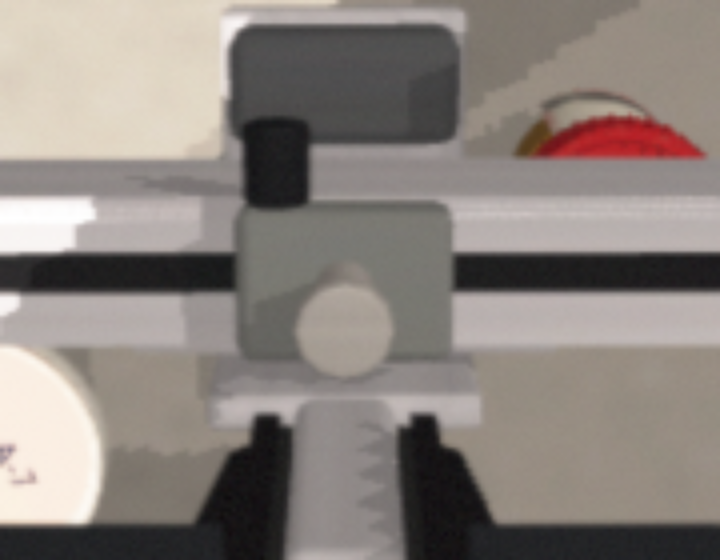

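The pin head at (345,325) in the crop is centred over the tab, and the lateral force has dropped to about zero, so the pin is between the rollers. I'll lower onto the channel floor.

```bash
python3 -m inch '[[[0,0.3,0.3],0],[[0,0,0],0],[[0,0,0],0]]' | grep -E "tool|force:"; python3 -m inch '[[[0,0,0.3],0],[[0,0,0],0],[[0,0,0],0]]' | grep -E "tool|force:";  python3 -m inch '[[[0,0,0],0],[[0,0,0],0],[[0,0,0],0]]' | grep -E "tool|force:"
```

```text
tool_pos: [480.0, -122.2, 361.0]
force: [0.2, 1.7, -4.2]
gripper_force: 30.0
tool_pos: [480.0, -122.2, 360.8]
force: [0.2, 3.7, -1.9]
gripper_force: 30.0
tool_pos: [480.0, -122.3, 360.8]
force: [-1.3, 3.7, -1.1]
gripper_force: 30.0
```

```bash
python3 -m inch '[[[0,-0.5,0],0],[[0,0,0],0],[[0,0,0],0]]' | grep -E "tool|force:";  python3 -m inch '[[[0,-0.3,0],0],[[0,0,0],0],[[0,0,0],0]]' | grep -E "tool|force:"
```

```text
tool_pos: [480.1, -121.9, 360.8]
force: [-1.1, -0.3, -1.4]
gripper_force: 30.0
tool_pos: [480.1, -121.7, 360.8]
force: [-1.5, -2.1, -0.8]
gripper_force: 30.0
```

The force flips sign within ±0.3 mm, a stiff well, so the carrier is clicked in. I'll centre it and release.

```bash
python3 -m inch '[[[0,0.25,0],0],[[0,0,0],0],[[0,0,0],0]]' 5 4; python3 -m inch '[[[0,0,0],0],[[0,0,0],0],[[0,0,0],0],[[0,0,0],0],[[0,0,0],0]]' 32; python3 -m inch '[[[0,0,-5],0],[[0,0,-10],0],[[0,0,-10],0],[[0,0,-10],0],[[0,0,-15],0],[[0,0,-15],0],[[0,0,-15],0],[[0,0,-15],0],[[-10,0,-10],0],[[-10,0,0],0],[[-10,0,0],0],[[-5,0,0],0],[[0,0,0],0],[[0,0,0],0],[[0,0,0],0]]'
python3 - <<'E'
from h import *
c=ctrl.camera("wrist");save(c,"w5.png");W=pts(c);Z=W[...,2]
near=(abs(W[...,1]+121)<40)&(W[...,0]>455)&(W[...,0]<500)
P=W[near&(Z>192)&(Z<210)];print("tab top",len(P),cv2.minAreaRect(P[:,:2].astype(np.float32)),np.percentile(P[:,2],[5,50,95]))
H=W[(abs(W[...,1]+121)<30)&(W[...,0]>495)&(W[...,0]<525)&(Z>168)];print("pin head",len(H),np.median(H,0),np.percentile(H[:,2],[50,95]))
E
```

```text
time_s: 18.3
tool_pos: [480.1, -121.8, 360.8]
ee_rot: [3.141, -0.0, -0.034]
force: [0.1, -0.3, -0.6]
gripper_width: 11.9
gripper_force: 4.0
time_s: 18.72
tool_pos: [480.1, -121.8, 360.7]
ee_rot: [3.141, -0.0, -0.034]
force: [-0.3, -0.1, 0.2]
gripper_width: 31.5
gripper_force: 0.0
time_s: 19.97
tool_pos: [445.2, -120.7, 465.4]
ee_rot: [-3.142, 0.0, -0.034]
force: [-0.5, -0.1, 0.4]
gripper_width: 32.1
gripper_force: 0.0
tab top 510 ((482.62554931640625, -121.8619155883789), (11.895342826843262, 15.536189079284668), 88.42610168457031) [198.45077346 201.72495806 202.96494564]
pin head 211 [ 504.39248725 -122.46022566  176.66109627] [176.66109627 177.74952013]
```

View pics/w5.png

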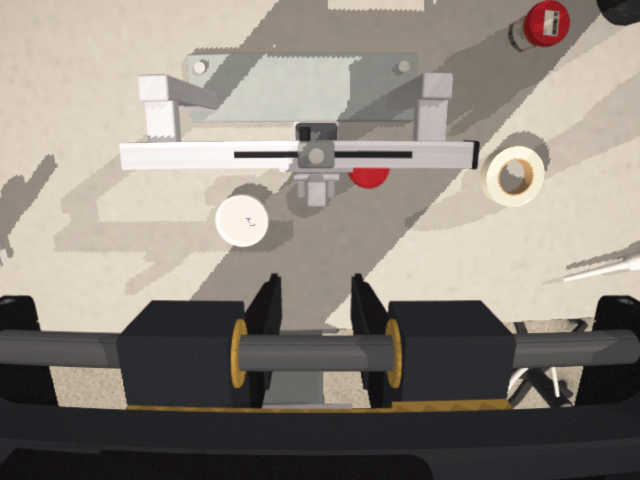

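The carrier hangs clear of the gripper. Its tab top is at z 201.7 mm (202 expected), and the pin head lines up with it along the rail to 0.1 mm.

```bash
python3 -m inch '[[[0,0,0],0],[[0,0,0],0],[[0,0,0],0],[[0,0,0],0]]' | head -1; python3 -c "
from station import ctrl
print(ctrl.job_done())"
```

```text
time_s: 20.35
the job is handed in; nothing more can be done
None
```

The two-roller carrier hangs upright in the rail with the spring pin clicked down between its rollers, the gripper is clear of it, nothing else was touched, and the job was handed in at about 20 s.

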